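# Set the tube height of a strip washer with a feeler gauge

## Task

Set the tube height of the strip washer with the thinner of the two feeler gauges in the tray: slide its blade flat along the steel carrier under the row of tubes until the tip shows beyond them, let go, and turn the sunken knob clockwise until the tubes just nip the blade, so that it still draws out with a light but definite drag. Then draw the blade straight out by its handle and lay the gauge flat in the tray again, leaving the knob at that setting. The tubes bend easily, so never knock or press them hard, and leave the other gauge, the bottle and the tube rack where they are.

Things in the scene. Friction and masses are not known exactly. Their poses are not given: they have to be found in the camera images.
- washer: strip washer, white, fixed, 250 x 260 mm (x, y), 110 mm high; origin under its centre on the bench, x from its open front to its back, within 0.25 rad of the robot's x. Right (-y) half: flat steel carrier bed 45 mm above the bench, x -119 to 119, y -122 to 16 mm, an 8 mm high stop rail at x 113 to 119. Left: tower x -17 to 87, y 20 to 124, 110 mm high; before it a housing 87 mm high from x -85 mm
- carrier (a point): point on the top of the carrier bed straight under the middle of the tube row (35, -55, 45 mm from the washer's origin), axes as the washer's: blades go in from the front along +x; its z is the bed's surface
- tubes (a point): middle of the row of tube tips: 8 upright steel tubes, 4 mm thick, 19 mm long, in a row 63 mm long along the washer's y, under an aluminium bar (18 mm wide, 20 mm high) that juts from the tower. Its height over carrier is the gap, 8.4 to 10.8 mm at the start. Rightly set, with nothing under the tubes, the gap is 4 to 6 mm: 0 to 2 mm less than the thin blade's thickness
- manifold: the bar with its tubes (origin at the middle of the tube tips, axes as the washer's). It floats on a spring: a blade under it is pressed with about 3 N for each mm that it lifts the tips off their rest, up to 6 mm. A rightly nipped blade slides with a drag of some 1 to 7 N, growing as the knob is turned down; a loose one hardly drags, unless the hand presses it on the bed
- knob_top (a point): centre of the top of the trim knob: round, black, fluted, 28 mm across and 26 mm high, vertical axis, in a round well 84 mm across and 30 mm deep in the tower's top. The well's floor is 80 mm above the bench, the knob's top 4 mm below the rim. Clockwise from above lowers the tubes, 2 mm for each rad, the other way raises them; it stays where it is left (friction about 0.05 N m), with stops at gaps of 12 and 3 mm
- thin_gauge: the feeler gauge to use, in the tray at the start: aluminium handle 76 x 22 mm, 24 mm high, and a steel blade 100 mm long, 18 mm wide, 6 mm thick running from the handle's end along +x, undersides flush. Origin at the centre of the handle's underside; 0.10 to 0.19 kg, balance point some 30 mm ahead of the origin
- thin_gauge_tip (a point): end of the thin blade, middle of its width, on the underside (138 mm ahead of the gauge's origin)
- thick_gauge: the other feeler gauge, not to be used: the same handle with a shorter, wider, thicker blade, 70 x 26 x 12 mm. Origin and axes as the thin gauge's. Beside the thin one in the tray, handles 80 mm apart between centres; which lies on which side varies
- tray: fixed black plastic tray 240 x 170 mm (x, y) with walls 12 mm high and 3 mm thick and a floor 3 mm thick; origin under its centre on the bench. The gauges lie along its x, handles towards its -x end. Tray and washer may change sides
- bottle: amber glass bottle, 48 mm across, 110 mm high, standing between tray and washer; origin under its centre
- tube_rack: green rack with five capped tubes, 60 x 190 mm, 98 mm high, beyond the work; origin under its centre
There are look-alikes about, which are no part of the job. Leave any blue or orange look-alike of the thin_gauge alone.

How it is judged (in metres and radians):
On the way, in this order (a step that is already met when the one before it is completed fails the run):
1. the thin blade lies on the carrier under the tubes, its tip at least 10 mm past them, let go (y of thin_gauge_tip in the frame of carrier between -0.035 and 0.035 m and x of thin_gauge_tip in the frame of carrier above 0.01 m and z of thin_gauge_tip in the frame of carrier below 0.004 m and contact force between the fingers and thin_gauge below 0.2 N), for 0.2 s.
2. the knob has been turned down until the tubes press on the blade there (y of thin_gauge_tip in the frame of carrier between -0.035 and 0.035 m and x of thin_gauge_tip in the frame of carrier above 0.01 m and z of thin_gauge_tip in the frame of carrier below 0.004 m and height (world z) of thin_gauge below 0.0475 m and z of thin_gauge_tip in the frame of carrier below 0.0025 m and contact force between thin_gauge and manifold above 0.4 N), for 0.3 s.
3. the blade is drawn out by its handle against the drag of the tubes (its last 10 mm seen) (x of thin_gauge_tip in the frame of carrier between -0.003 and 0.008 m and contact force between thin_gauge and manifold between 0.3 and 9 N and contact force between the fingers and thin_gauge above 1 N).
At the end, for the whole second after the job is handed in: the thin gauge lies at rest, released and flat (within 0.08 rad) in the tray, all of it inside the walls; the empty gap between tube tips and carrier is 3.9 to 6.2 mm (x of thin_gauge in the frame of tray between -0.122 and 0.122 m and y of thin_gauge in the frame of tray between -0.087 and 0.087 m and z of each of thin_gauge, thin_gauge_tip in the frame of tray below 0.009 m and x of thin_gauge_tip in the frame of tray between -0.122 and 0.122 m and y of thin_gauge_tip in the frame of tray between -0.087 and 0.087 m and z of tubes in the frame of carrier between 0.0039 and 0.0062 m and angle between thin_gauge's own z axis and vertical below 0.08 rad and linear speed of thin_gauge below 0.02 m/s and contact force between the fingers and thin_gauge below 0.1 N and linear speed of manifold below 0.01 m/s); the robot touches nothing.
It fails at once if a tube or the tube bar is knocked or pressed with more than 15 N (contact force between manifold and anything else above 15 N).
It fails at once if the thick gauge is shifted by more than 30 mm or tipped over (distance of thick_gauge from where it was at the start of the episode above 0.03 m or angle between thick_gauge's own z axis and vertical above 0.5 rad).
It fails at once if the amber bottle is shifted by more than 30 mm or tipped over (distance of bottle from where it was at the start of the episode above 0.03 m or angle between bottle's own z axis and vertical above 0.5 rad).
It fails at once if the tube rack is shifted by more than 30 mm or tipped over (distance of tube_rack from where it was at the start of the episode above 0.03 m or angle between tube_rack's own z axis and vertical above 0.5 rad).
It also fails if it takes over 69 s, if anything falls off the work surface, if the arm or the gripper's body presses on something with over 40 N, if the wrist force passes 120 N, or if a joint passes its speed limit or range.

## Robot

A 7-joint arm with a two-finger parallel gripper is mounted at the origin on the work surface. World frame = base frame: x ahead of the robot, y to its left, z up, the work surface at z = 0. Lengths are in m, angles in degrees, forces in N, time in s.
With the tool pointing down it reaches from about 0.425 to 0.875 m from the base axis. Payload 4.7 kg.
Tool frame: the origin (TCP) lies at the very end of the fingers, on their centre line; the grasp point (between the pads) lies 19 mm behind it; z points along the fingers, y is the line along which they close (so a half turn about z gives the same grasp; the last joint's range is limited). The gripper opens to 87 mm and grips with 3 to 60 N. Pads are 19 mm wide; open, the fingers measure 117 mm over their backs; the gripper's body (75 mm by 190 mm) begins 51 mm behind the grasp point.
Start: joints at [68.302, 18.392, -4.016, 83.108, 1.295, 78.541, -3.26], TCP at [0.249, -0.601, 0.223] pointing down, gripper open.
Joint ranges: [-163.93, 163.93], [-17.29, 119.83], [-79.2, 71.16], [3.27, 140.29], [-89.18, 269.18], [5.43, 117.66], [-154.24, 154.24]. Speed limits (degrees/s): [147.25, 147.25, 180, 180, 180, 180, 180].

## Interface

Orientations are given as [roll, pitch, yaw] about the fixed x, y, z axes, in that order (R = Rz(yaw) Ry(pitch) Rx(roll)).
In Python, from cell import get_obs, eyes, env gives the robot as it stands.
- The arm moves only by the tool servo_tool, never from a script. Its argument "series" is a list that holds one entry, the list of rows, each a list of 7 numbers: the shift along the tool's x, y, z in units of 300 mm (1.0 is 300 mm), then the turn, a rotation vector about the tool's x, y, z in units of pi rad (1.0 is pi rad), then the opening, from 0 (shut) to 1 (fully open). In form: [[[tx, ty, tz, wx, wy, wz, gripper], ...]]. A call has 1 to 12 rows; each row is the pose to reach, as a shift and turn from the pose commanded when the call began, along the tool's axes at that moment, turning the shorter way round; what a row does not reach only later rows make up. A row lasts 1/12 s, in which the tool goes at most 41.7 mm and 7.16 degrees, less where a joint would pass 70% of its speed; a pose out of reach is approached as far as the arm can. A call with a number of a shift or a turn outside -1 to 1 is refused whole. A call with a gripper value outside its range is refused whole. The fingers move at their own pace and stop on an object; "grip_force" is the grip in N (left out, the last holds). Time passes only in rows, so rows that repeat a pose let the fingers close. It gives the time, the measured TCP pose, the force, the opening and the grip force at its end, in the units of the state.
- get_obs(): the state, without advancing time (a new reading comes with each control period).
- eyes.read_camera(name): name is "scene" or "top"; returns a dict with "frame" (480x640x3 uint8, red, green, blue), "depth" (480x640 float32, m along the optical axis (not along the pixel's ray), 0 where there is no reading), "fx", "fy", "cx", "cy" (pixels), "distortion" ([k1, k2, p1, p2, k3] as OpenCV has them; the pictures are not rectified), "origin" and "rotation" of the camera in the world. Camera axes: x right, y down, z forward; pixel columns grow to the right and rows downward; lengths in m; the calibration is good to about 2 mm. A picture is of the moment at which its call begins.
- env.sign_off(): hands the job in; it is judged then, once.
The state is a dict: "time_s": time; "qpos": joint angles; "joint_velocities": joint speeds; "effort": joint torques, N m; "tool_pos": TCP position; "tool_rot": TCP orientation; "force": force on the tool from outside, world axes, zero at the start; "wrist_torque": the same for the moment, N m; "grip_width": finger opening in m; "grasp_force": force on a finger pad.
Only numpy, scipy, OpenCV 4.12 (cv2) and the standard library are available. Lean on these libraries where they do the work, as an engineer would, in place of code of your own. Each camera call takes 0.05 s, during which the arm holds its last target. There are 200 camera calls.

## Working session

There is one attempt and no reset: what is moved stays moved. The work goes in short steps, Python scripts to look and compute and a tool call to move; the robot and the scene stay as the last step left them, time stands still between calls to the robot, and variables do not carry over. Pictures are saved under pics/ and viewed, at most 10 in all, crops included, and the job is handed in when it is done.

Besides the shell and the picture viewer there is one more tool, called after ">>>" as name([rows], argument=value, ...), one row to a line, values as JSON. servo_tool: Moves the arm, as the interface text tells. Shifts and turns lie within -1 to 1; 1 stands for 300 mm of shift or pi rad of turn. Its arguments: {"type":"object","properties":{"series":{"type":"array"},"grip_force":{"type":"number"}},"required":["series"]}

```bash
ls; mkdir -p pics; cat > h.py <<'E'
import numpy as np, cv2
from cell import get_obs, eyes, env
def cam(n):
    c=eyes.read_camera(n); c['K']=np.array([[c['fx'],0,c['cx']],[0,c['fy'],c['cy']],[0,0,1.]])
    c['R']=np.array(c['rotation']).reshape(3,3); c['o']=np.array(c['origin']); return c
def rays(c,uv):
    p=cv2.undistortPoints(np.array(uv,float).reshape(-1,1,2),c['K'],np.array(c['distortion'])).reshape(-1,2)
    return np.c_[p,np.ones(len(p))]@c['R'].T
def plane(c,uv,z):
    d=rays(c,uv); return c['o']+d*((z-c['o'][2])/d[:,2])[:,None]
def cloud(c):
    v,u=np.mgrid[:480,:640]; d=rays(c,np.c_[u.ravel(),v.ravel()])
    return (c['o']+d*c['depth'].reshape(-1,1)).reshape(480,640,3)
def save(c,f): cv2.imwrite(f,c['frame'][:,:,::-1])
E
python3 - <<'E'
from h import *
for n in('scene','top'):
    c=cam(n); save(c,f'pics/{n}0.png'); print(n,c['o'],c['R'].round(3).tolist(),c['fx'])
    np.savez(f'{n}0.npz',P=cloud(c),f=c['frame'])
print(get_obs())
E
```

```text
picsTraceback (most recent call last):
  File "<stdin>", line 3, in <module>
  File "h.py", line 5, in cam
    c['R']=np.array(c['rotation']).reshape(3,3); c['o']=np.array(c['origin']); return c
           ~~~~~~~~~~~~~~~~~~~~~~~~~~~~~~~^^^^^
ValueError: cannot reshape array of size 3 into shape (3,3)
```

```bash
sed -i "s/c\['R'\]=np.array(c\['rotation'\]).reshape(3,3)/c['R']=Rot.from_euler('xyz',c['rotation'],degrees=True).as_matrix()/; 1a from scipy.spatial.transform import Rotation as Rot" h.py
python3 - <<'E'
from h import *
for n in('scene','top'):
    c=cam(n); save(c,f'pics/{n}0.png'); print(n,c['o'],c['rotation'],c['R'].round(3).tolist(),c['fx'])
    np.savez(f'{n}0.npz',P=cloud(c),f=c['frame'])
    P=cloud(c); print(P[240,320],P[400,320],P[400,100])
print(get_obs())
E
```

```text
scene [0.93029199 0.3698564  0.88627901] [-141.94653213   -0.34564988  137.94658982] [[-0.743, 0.525, -0.416], [0.67, 0.587, -0.455], [0.006, -0.616, -0.787]] 465.00452009192355
[ 0.45408238 -0.15201544  0.00263233] [0.71652398 0.13932283 0.00256228] [0.93029199 0.3698564  0.88627901]
top [ 0.38573538 -0.09031853  1.21366453] [-172.43718903   -0.68151034  -91.40500592] [[-0.025, -0.991, 0.131], [-1.0, 0.023, -0.015], [0.012, -0.132, -0.991]] 477.9803678701768
[ 5.39283189e-01 -1.17634633e-01 -4.65034947e-04] [ 1.43891748e-01 -1.07545635e-01 -9.69562078e-05] [ 0.15793773  0.42962944 -0.00093296]
{'time_s': 0.15, 'qpos': array([68.30144446, 18.42945726, -4.01700937, 83.15758633,  1.29410577,
       78.54201438, -3.25779812]), 'joint_velocities': array([-0.08531453, -0.11891888,  0.01681367, -0.27276819,  0.07470251,
        0.00742452,  0.01358005]), 'effort': array([-4.89641616e-05, -4.91796470e+01, -4.04614527e-01, -3.12876248e+01,
       -6.39658514e-02,  4.05251083e-02,  1.38003588e-04]), 'tool_pos': array([ 0.24862847, -0.60011929,  0.22172227]), 'tool_rot': array([-1.79916115e+02,  3.71745553e-03,  2.25113499e+01]), 'force': array([-0.06785388, -0.14705446,  0.49948197]), 'wrist_torque': array([ 0.03152055, -0.04623943,  0.01814409]), 'grasp_force': 0.0, 'grip_width': 0.08671167146266345}
```

View pics/top0.png

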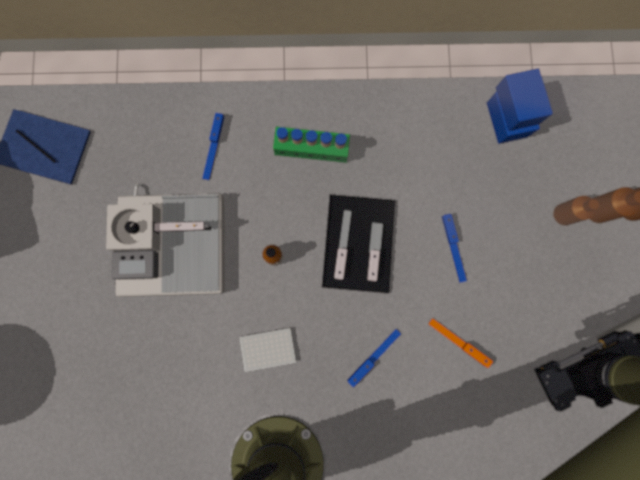

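View pics/scene0.png

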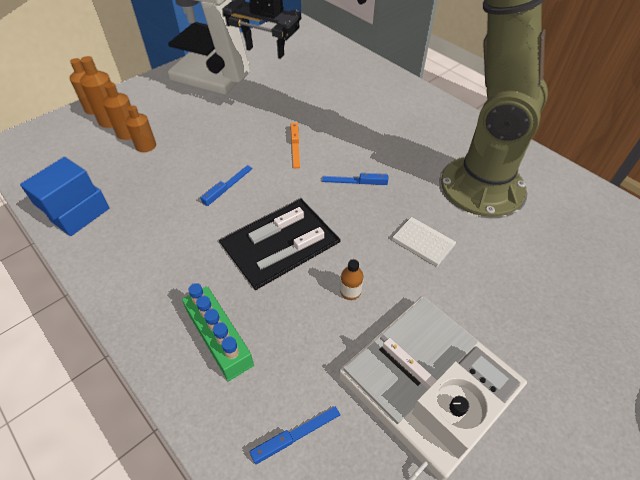

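```bash
python3 - <<'E'
from h import *
def rect(q,name):
    r=cv2.minAreaRect((q*1000).astype(np.float32)); print(name,len(q),[np.round(x,1) for x in r])
for n in('top','scene'):
    d=np.load(n+'0.npz');P=d['P'];f=d['f'].astype(int);hsv=cv2.cvtColor(d['f'],cv2.COLOR_RGB2HSV)
    z=P[...,2];x=P[...,0];y=P[...,1]
    tr=(x>.35)&(x<.75)&(y>-.33)&(y<-.05)
    rect(P[tr&(f.max(2)<50)][:,:2],n+' trayblack')
    h=(tr&(z>.008)&(f.max(2)>60)&(z<.06)).astype(np.uint8)
    k,l,s,c=cv2.connectedComponentsWithStats(h)
    for i in range(1,k):
        if s[i,4]>40: rect(P[l==i][:,:2],n+f' g{i} zmed {np.median(z[l==i]):.4f}'); hh=(l==i)&(z>.02); rect(P[hh][:,:2],'  handle') if hh.sum()>10 else 0
    w=(x>.35)&(x<.75)&(y>.1)&(y<.45)
    rect(P[w&(abs(z-.045)<.006)][:,:2],n+' bed'); rect(P[w&(z>.03)][:,:2],n+' washer')
    rect(P[w&(abs(z-.11)<.004)][:,:2],n+' tower'); 
    m=w&(abs(z-.106)<.006)&(f.max(2)<70)&0 if 0 else w&(f.max(2)<60)&(z>.097)
    if m.sum(): print('knob',m.sum(),np.median(P[m],0))
    for zz in np.arange(.03,.13,.005): print(f'{zz:.3f}:{(w&(abs(z-zz)<.0025)).sum()}',end=' ')
    print()
    b=(hsv[...,0]<18)&(hsv[...,1]>140)&(x>.4)&(x<.6)&(y>-.06)&(y<.1)&(z>.02); print('bottle',b.sum(),P[b].mean(0),P[b].min(0),P[b].max(0))
    b=(hsv[...,0]>45)&(hsv[...,0]<75)&(hsv[...,1]>140)&(z>.02)&(x<.9); rect(P[b][:,:2],'rack')
E
```

```text
top trayblack 4561 [array([ 511.1, -200.7]), array([191.9, 273.4]), np.float64(83.7)]
top g1 zmed 0.0399 189 [array([ 745.2, -155.2]), array([70.9,  9.6]), np.float64(89.9)]
  handle 157 [array([ 745.4, -155.2]), array([70.9,  9. ]), np.float64(89.9)]
top g25 zmed 0.0239 494 [array([ 525.5, -173.7]), array([ 26.1, 176. ]), np.float64(81.0)]
  handle 266 [array([ 476.1, -166.6]), array([21.8, 75.5]), np.float64(80.4)]
top g30 zmed 0.0197 581 [array([ 506.3, -253.9]), array([ 28. , 148.9]), np.float64(82.5)]
  handle 285 [array([ 504. , -253.8]), array([ 23.1, 144.2]), np.float64(81.9)]
top bed 6544 [array([532.9, 254.5]), array([249., 258.]), np.float64(0.4)]
top washer 11205 [array([535.8, 255.2]), array([255.1, 259.6]), np.float64(0.3)]
top tower 1059 [array([567.9, 328.4]), array([105.2, 106.7]), np.float64(0.3)]
knob 91 [0.56510063 0.32593997 0.10559089]
0.030:37 0.035:170 0.040:1586 0.045:4321 0.050:882 0.055:129 0.060:58 0.065:46 0.070:48 0.075:142 0.080:603 0.085:804 0.090:715 0.095:357 0.100:108 0.105:260 0.110:836 0.115:122 0.120:0 0.125:0 
bottle 179 [ 0.49619859 -0.00083566
[... 662 characters left out ...]
), np.float64(80.5)]
scene bed 9750 [array([535.1, 257.1]), array([249.9, 259.6]), np.float64(0.4)]
scene washer 17585 [array([536.8, 256.2]), array([254.8, 261.2]), np.float64(0.5)]
scene tower 2154 [array([568.9, 328.8]), array([106.3, 104.5]), np.float64(0.5)]
knob 216 [0.57221953 0.33027884 0.10620903]
0.030:164 0.035:221 0.040:1964 0.045:7160 0.050:907 0.055:280 0.060:74 0.065:76 0.070:71 0.075:112 0.080:1237 0.085:991 0.090:1175 0.095:688 0.100:216 0.105:346 0.110:1874 0.115:121 0.120:0 0.125:0 
bottle 325 [0.51105303 0.01010452 0.07455188] [ 0.4856382  -0.01481965  0.05343281] [0.52627749 0.02609448 0.09556907]
rack 1638 [array([785.9, -97.6]), array([187.6,  59.1]), np.float64(82.8)]
```

>>> servo_tool([
  [[0.06, -0.05, 0.015, 0, 0, 0.008, 1], [0.15, -0.12, 0.04, 0, 0, 0.02, 0.8], [0.25, -0.2, 0.065, 0, 0, 0.035, 0.6], [0.35, -0.28, 0.09, 0, 0, 0.05, 0.6], [0.45, -0.36, 0.115, 0, 0, 0.065, 0.6], [0.55, -0.44, 0.14, 0, 0, 0.08, 0.6], [0.65, -0.512, 0.167, 0, 0, 0.095, 0.6], [0.75, -0.59, 0.167, 0, 0, 0.11, 0.6], [0.85, -0.67, 0.167, 0, 0, 0.13, 0.6], [0.92, -0.73, 0.167, 0, 0, 0.15, 0.6], [0.97, -0.77, 0.167, 0, 0, 0.165, 0.6], [1.0, -0.79, 0.167, 0, 0, 0.175, 0.6]],
])

```text
time_s: 1.15
tool_pos: [0.4366, -0.2632, 0.1724]
tool_rot: [-180.0, 0.0, -8.9]
force: [0.8, 0.1, 0.3]
grip_width: 0.0523
grasp_force: 0.0
```

```bash
cat >> h.py <<'E'
def to(x,y,z,yaw):
    o=get_obs(); p=o['tool_pos']; R=Rot.from_euler('xyz',o['tool_rot'],degrees=True)
    T=Rot.from_euler('xyz',[180,0,yaw],degrees=True)
    print('t',o['time_s'],'p',p.round(4),'rpy',o['tool_rot'].round(2),'F',o['force'].round(1),'g',o['grip_width'].round(4),o['grasp_force'],'q7',o['qpos'][6].round(1))
    print('row',(R.inv().apply(np.array([x,y,z])-p)/.3).round(4),((R.inv()*T).as_rotvec()/np.pi).round(4))
E
python3 -c "
from h import *
to(.492,-.168,.1,-9)
c=cam('top');P=cloud(c);f=c['frame'].astype(int)
z=P[...,2]
for n in ('top',):
  d=np.load(n+'0.npz')
"
```

```text
Traceback (most recent call last):
  File "h.py", line 19, in to
    print('t',o['time_s'],'p',p.round(4),'rpy',o['tool_rot'].round(2),'F',o['force'].round(1),'g',o['grip_width'].round(4),o['grasp_force'],'q7',o['qpos'][6].round(1))
                                                                                                  ^^^^^^^^^^^^^^^^^^^^^
AttributeError: 'float' object has no attribute 'round'
```

```bash
sed -i "s/o\['grip_width'\].round(4)/round(o['grip_width'],4)/" h.py
python3 -c "
from h import *
to(.492,-.1685,.08,-9.5)"
```

```text
t 1.15 p [ 0.4366 -0.2632  0.1724] rpy [-179.96    0.     -8.86] F [0.8 0.1 0.3] g 0.0523 0.0 q7 -71.8
row [ 0.1339 -0.3402  0.3082] [-0.0002  0.      0.0036]
```

>>> servo_tool([
  [[0.03, -0.08, 0.07, 0, 0, 0.002, 0.6], [0.07, -0.17, 0.15, 0, 0, 0.004, 0.6], [0.11, -0.26, 0.22, 0, 0, 0.004, 0.6], [0.134, -0.34, 0.28, 0, 0, 0.004, 0.6], [0.134, -0.34, 0.3, 0, 0, 0.004, 0.6], [0.134, -0.34, 0.3, 0, 0, 0.004, 0.6]],
])

```text
time_s: 1.65
tool_pos: [0.4897, -0.17, 0.0803]
tool_rot: [-179.9, 0.2, -9.5]
force: [0.1, -0.5, 0.6]
grip_width: 0.0523
grasp_force: 0.0
```

```bash
python3 -c "
from h import *
c=cam('scene');cv2.imwrite('pics/a.png',cv2.resize(c['frame'][150:330,180:420,::-1],(800,600)))
to(.492,-.1685,.008,-9.5)"
```

```text
t 1.7 p [ 0.49   -0.172   0.0815] rpy [-1.80e+02  1.40e-01 -9.65e+00] F [-0.4 -0.   0. ] g 0.0527 0.0 q7 -87.1
row [ 0.0051 -0.0126  0.245 ] [-0.      0.0008 -0.0008]
```

View pics/a.png

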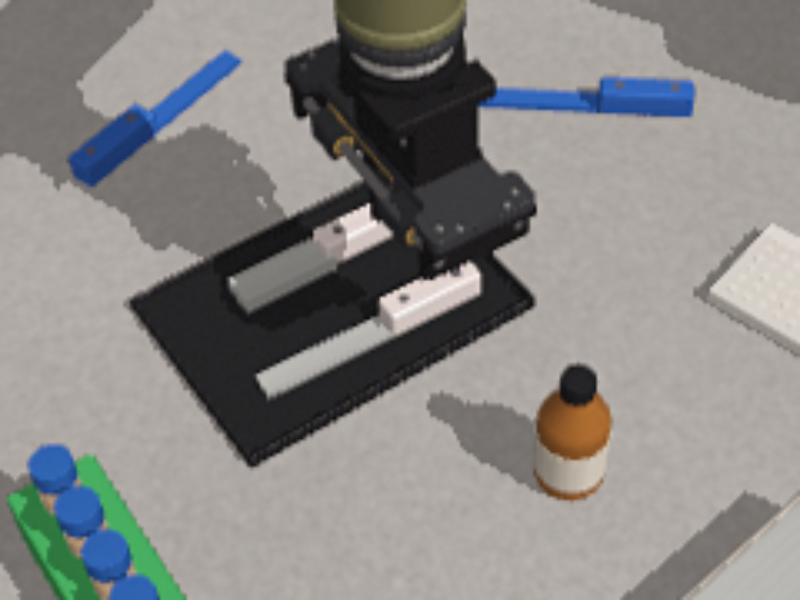

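The crop shows the gripper hovering over the thin gauge's handle (430,295), with its fingers to either side; the thick gauge (335,230) and bottle (570,440) are clear. I'll go down and grip.

>>> servo_tool([
  [[0.005, -0.008, 0.06, 0, 0, 0, 0.6], [0.005, -0.008, 0.12, 0, 0, 0, 0.6], [0.005, -0.008, 0.18, 0, 0, 0, 0.6], [0.005, -0.008, 0.22, 0, 0, 0, 0.6], [0.005, -0.008, 0.24, 0, 0, 0, 0.6], [0.005, -0.008, 0.24, 0, 0, 0, 0.0], [0.005, -0.008, 0.24, 0, 0, 0, 0.0], [0.005, -0.008, 0.24, 0, 0, 0, 0.0], [0.005, -0.008, 0.24, 0, 0, 0, 0.0], [0.005, -0.008, 0.24, 0, 0, 0, 0.0]],
], grip_force=25)

```text
time_s: 2.53
tool_pos: [0.4934, -0.1705, 0.0113]
tool_rot: [180.0, -0.1, -9.7]
force: [0.5, 0.1, -0.1]
grip_width: 0.0266
grasp_force: 0.0
```

```bash
python3 -c "
from h import *
to(.43,.2,.15,0)"
```

```text
t 2.5333 p [ 0.4934 -0.1705  0.0113] rpy [ 1.7997e+02 -9.0000e-02 -9.7200e+00] F [ 0.5  0.1 -0.1] g 0.0266 0.0 q7 -89.8
row [-0.4159 -1.1813 -0.4636] [ 0.0002 -0.0005 -0.054 ]
```

>>> servo_tool([
  [[0, 0, 0.007, 0, 0, 0, 0.35], [0, 0, 0.015, 0, 0, 0, 0.35], [0, 0, 0.015, 0, 0, 0, 0], [0, 0, 0.015, 0, 0, 0, 0], [0, 0, 0.015, 0, 0, 0, 0], [0, 0, 0.015, 0, 0, 0, 0], [0, 0, 0.015, 0, 0, 0, 0]],
], grip_force=25)

```text
time_s: 3.12
tool_pos: [0.4925, -0.1701, 0.0058]
tool_rot: [180.0, 0.0, -9.7]
force: [1.1, 0.3, -0.6]
grip_width: 0.0219
grasp_force: 25.0
```

>>> servo_tool([
  [[0, 0, -0.02, 0, 0, 0, 0], [0, 0, -0.06, 0, 0, 0, 0], [0, 0, -0.12, 0, 0, 0, 0], [0, 0, -0.2, 0, 0, 0, 0], [0, 0, -0.28, 0, 0, 0, 0], [0, 0, -0.36, 0, 0, 0, 0], [0, 0, -0.44, 0, 0, 0, 0], [0, 0, -0.48, 0, 0, 0, 0], [0, 0, -0.5, 0, 0, 0, 0]],
])

```text
time_s: 3.87
tool_pos: [0.4941, -0.1706, 0.159]
tool_rot: [179.9, -0.3, -9.7]
force: [-0.4, 0.3, -1.1]
grip_width: 0.0218
grasp_force: 25.0
```

```bash
python3 -c "
from h import *
to(.43,.2,.15,0)"
```

```text
t 3.8667 p [ 0.4941 -0.1706  0.159 ] rpy [179.92  -0.26  -9.71] F [-0.4  0.3 -1.1] g 0.0218 25.01883288641693 q7 -85.8
row [-0.4193 -1.1815  0.0265] [ 0.0006 -0.0014 -0.054 ]
```

>>> servo_tool([
  [[-0.01, -0.03, 0, 0, 0, 0, 0], [-0.035, -0.09, 0, 0, 0, -0.005, 0], [-0.07, -0.18, 0, 0, 0, -0.01, 0], [-0.11, -0.28, 0, 0, 0, -0.015, 0], [-0.15, -0.38, 0, 0, 0, -0.02, 0], [-0.19, -0.48, 0, 0, 0, -0.026, 0], [-0.23, -0.58, 0, 0, 0, -0.032, 0], [-0.27, -0.68, 0, 0, 0, -0.038, 0], [-0.31, -0.78, 0, 0, 0, -0.044, 0], [-0.35, -0.87, 0, 0, 0, -0.05, 0], [-0.38, -0.95, 0, 0, 0, -0.054, 0], [-0.4, -1.0, 0, 0, 0, -0.056, 0]],
])

```text
time_s: 4.87
tool_pos: [0.4214, 0.15, 0.1542]
tool_rot: [-180.0, 0.2, 0.7]
force: [0.1, -1.0, -0.9]
grip_width: 0.022
grasp_force: 25.0
```

```bash
python3 -c "
from h import *
to(.415,.2017,.075,0.4)"
```

```text
t 4.8667 p [0.4214 0.15   0.1542] rpy [-180.      0.2     0.74] F [ 0.1 -1.  -0.9] g 0.022 25.017861115411506 q7 -109.9
row [-0.0182 -0.1725  0.264 ] [-0.      0.0011  0.0019]
```

>>> servo_tool([
  [[-0.01, -0.05, 0.02, 0, 0, 0, 0], [-0.018, -0.11, 0.06, 0, 0, 0, 0], [-0.018, -0.16, 0.11, 0, 0, 0, 0], [-0.018, -0.172, 0.17, 0, 0, 0, 0], [-0.018, -0.172, 0.22, 0, 0, 0, 0], [-0.018, -0.172, 0.25, 0, 0, 0, 0], [-0.018, -0.172, 0.26, 0, 0, 0, 0], [-0.018, -0.172, 0.26, 0, 0, 0, 0]],
])

```text
time_s: 5.53
tool_pos: [0.4176, 0.1973, 0.0766]
tool_rot: [180.0, 0.2, 0.4]
force: [-0.3, -0.0, -1.7]
grip_width: 0.0215
grasp_force: 25.0
```

```bash
python3 -c "
from h import *
to(.415,.2017,.049,0.4)
c=cam('scene');cv2.imwrite('pics/b.png',cv2.resize(c['frame'][270:450,310:550,::-1],(800,600)))
w=[cam('scene') for _ in range(3)]
d=np.median([k['depth'] for k in w],0).astype(np.float32); c['depth']=d
P=cloud(c).reshape(-1,3); P=P[(P[:,0]>.49)&(P[:,0]<.556)&(abs(P[:,1]-.2)<.016)]
b=P[(P[:,2]>.058)]; 
for a in np.arange(.49,.556,.008):
  s=b[(b[:,0]>=a)&(b[:,0]<a+.008)]; print(a.round(3),len(s),np.median(s,0).round(4) if len(s) else '', s[:,0].max() if len(s) else '')
"
```

```text
t 5.5333 p [0.4176 0.1973 0.0766] rpy [179.96   0.18   0.43] F [-0.3 -0.  -1.7] g 0.0215 25.018854059453588 q7 -122.2
row [-0.0082 -0.0147  0.0921] [0.0002 0.001  0.0002]
0.49 37 [0.4943 0.1986 0.0824] 0.49786897156896043
0.498 37 [0.5027 0.1982 0.0819] 0.5059611433769895
0.506 36 [0.5098 0.1975 0.082 ] 0.5139601871780877
0.514 38 [0.5183 0.1984 0.0821] 0.5218131436926383
0.522 38 [0.5259 0.1986 0.0819] 0.5294220861299735
0.53 42 [0.5341 0.1982 0.0823] 0.5378900781305904
0.538 31 [0.541  0.1972 0.0817] 0.5421876275085671
0.546 0  
0.554 0
```

View pics/b.png

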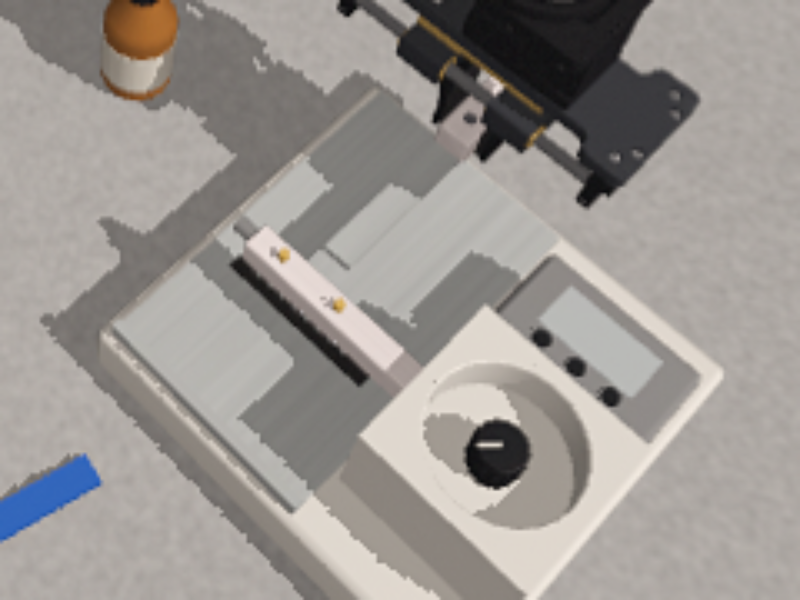

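The crop shows the blade level over the bed (370,225), its tip short of the bar (320,300), and the knob with its white pointer at (495,452). I'll lower to the bed.

>>> servo_tool([
  [[0, -0.005, 0.02, 0, 0, 0, 0], [0, -0.01, 0.05, 0, 0, 0, 0], [0, -0.01, 0.07, 0, 0, 0, 0], [0, -0.01, 0.08, 0, 0, 0, 0], [0, -0.01, 0.083, 0, 0, 0, 0], [0, -0.01, 0.083, 0, 0, 0, 0]],
])

```text
time_s: 6.23
tool_pos: [0.4189, 0.2003, 0.0525]
tool_rot: [180.0, 0.1, 0.4]
force: [-0.5, 0.4, -1.3]
grip_width: 0.0219
grasp_force: 25.0
```

>>> servo_tool([
  [[0, 0, 0.003, 0, 0, 0, 0], [0, 0, 0.006, 0, 0, 0, 0]],
])

```text
time_s: 6.4
tool_pos: [0.4196, 0.2005, 0.0514]
tool_rot: [-180.0, -0.0, 0.4]
force: [0.4, -0.0, -2.2]
grip_width: 0.0218
grasp_force: 25.0
```

>>> servo_tool([
  [[0, 0, 0.0025, 0, 0, 0, 0], [0, 0, 0.005, 0, 0, 0, 0]],
])

```text
time_s: 6.57
tool_pos: [0.4195, 0.2003, 0.0498]
tool_rot: [180.0, -0.0, 0.4]
force: [-0.2, 0.0, -0.6]
grip_width: 0.0216
grasp_force: 25.0
```

>>> servo_tool([
  [[0, 0, 0.002, 0, 0, 0, 0], [0, 0, 0.003, 0, 0, 0, 0]],
])

```text
time_s: 6.73
tool_pos: [0.4193, 0.2003, 0.0488]
tool_rot: [180.0, -0.0, 0.4]
force: [0.1, -0.1, -1.4]
grip_width: 0.0219
grasp_force: 25.0
```

>>> servo_tool([
  [[0, 0, 0.002, 0, 0, 0, 0], [0, 0, 0.003, 0, 0, 0, 0], [0, 0, 0.003, 0, 0, 0, 0]],
])

```text
time_s: 6.98
tool_pos: [0.4193, 0.2003, 0.0479]
tool_rot: [180.0, 0.0, 0.4]
force: [-0.1, 0.2, -0.8]
grip_width: 0.0215
grasp_force: 25.0
```

>>> servo_tool([
  [[0, 0, 0.002, 0, 0, 0, 0], [0, 0, 0.003, 0, 0, 0, 0], [0, 0, 0.003, 0, 0, 0, 0]],
])

```text
time_s: 7.23
tool_pos: [0.4194, 0.2004, 0.0476]
tool_rot: [180.0, 0.0, 0.4]
force: [-2.1, -2.5, 5.2]
grip_width: 0.0217
grasp_force: 25.0
```

```bash
python3 -c "
from h import *
to(.47,.2,.047,0.4)"
```

```text
t 7.2333 p [0.4194 0.2004 0.0476] rpy [1.7996e+02 1.0000e-02 3.7000e-01] F [-2.1 -2.5  5.2] g 0.0217 25.031886234646663 q7 -125.1
row [0.1688 0.0024 0.0021] [ 0.0002  0.     -0.0002]
```

>>> servo_tool([
  [[0, 0, -0.003, 0, 0, 0, 0], [0.008, 0, -0.003, 0, 0, 0, 0], [0.018, 0, -0.003, 0, 0, 0, 0], [0.03, 0, -0.003, 0, 0, 0, 0], [0.04, 0, -0.003, 0, 0, 0, 0], [0.05, 0, -0.003, 0, 0, 0, 0], [0.058, 0, -0.003, 0, 0, 0, 0], [0.065, 0, -0.003, 0, 0, 0, 0], [0.07, 0, -0.003, 0, 0, 0, 0], [0.075, 0, -0.003, 0, 0, 0, 0], [0.08, 0, -0.003, 0, 0, 0, 0], [0.085, 0, -0.003, 0, 0, 0, 0]],
])

```text
time_s: 8.23
tool_pos: [0.4449, 0.2005, 0.0479]
tool_rot: [180.0, 0.0, 0.4]
force: [-0.3, 0.5, -0.4]
grip_width: 0.0218
grasp_force: 25.0
```

>>> servo_tool([
  [[0.004, 0, 0, 0, 0, 0, 0], [0.008, 0, 0, 0, 0, 0, 0], [0.012, 0, 0, 0, 0, 0, 0], [0.018, 0, 0, 0, 0, 0, 0]],
])

```text
time_s: 8.57
tool_pos: [0.4502, 0.2005, 0.0479]
tool_rot: [180.0, 0.0, 0.4]
force: [0.1, 0.3, -1.7]
grip_width: 0.0218
grasp_force: 25.0
```

>>> servo_tool([
  [[0.006, 0, 0, 0, 0, 0, 0], [0.014, 0, 0, 0, 0, 0, 0], [0.024, 0, 0, 0, 0, 0, 0], [0.034, 0, 0, 0, 0, 0, 0], [0.044, 0, 0, 0, 0, 0, 0], [0.054, 0, 0, 0, 0, 0, 0], [0.064, 0, 0, 0, 0, 0, 0], [0.074, 0, 0, 0, 0, 0, 0], [0.081, 0, 0, 0, 0, 0, 0], [0.083, 0, 0.001, 0, 0, 0, 0], [0.083, 0, 0.002, 0, 0, 0, 0], [0.083, 0, 0.003, 0, 0, 0, 0]],
])

```text
time_s: 9.57
tool_pos: [0.4756, 0.2007, 0.0477]
tool_rot: [180.0, -0.0, 0.4]
force: [-0.7, -2.1, 6.3]
grip_width: 0.0217
grasp_force: 25.0
```

```bash
python3 -c "
from h import *
to(.47,.2,.047,0.4)
c=cam('scene');cv2.imwrite('pics/c.png',cv2.resize(c['frame'][270:450,310:550,::-1],(800,600)))"
```

```text
t 9.5667 p [0.4756 0.2007 0.0477] rpy [ 1.7998e+02 -5.0000e-02  3.6000e-01] F [-0.7 -2.1  6.3] g 0.0217 25.02780572658594 q7 -125.9
row [-0.0187  0.0023  0.0022] [ 0.0001 -0.0003 -0.0002]
```

View pics/c.png

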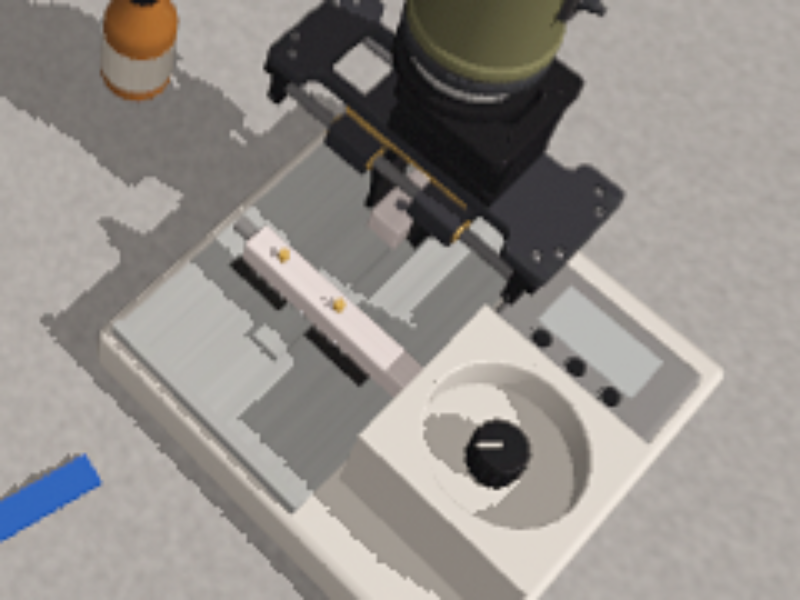

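The tip shows beyond the bar at (262,340), mid-row. Releasing and rising.

>>> servo_tool([
  [[0, 0, -0.002, 0, 0, 0, 0], [0, 0, -0.002, 0, 0, 0, 0.2], [0, 0, -0.002, 0, 0, 0, 0.45], [0, 0, -0.002, 0, 0, 0, 0.45], [0, 0, -0.002, 0, 0, 0, 0.45], [0, 0, -0.002, 0, 0, 0, 0.45], [0, 0, -0.02, 0, 0, 0, 0.45], [0, 0, -0.08, 0, 0, 0, 0.45], [0, 0, -0.16, 0, 0, 0, 0.45], [0, 0, -0.26, 0, 0, 0, 0.45], [0, 0, -0.34, 0, 0, 0, 0.45], [0, 0, -0.36, 0, 0, 0, 0.45]],
])

```text
time_s: 10.62
tool_pos: [0.4774, 0.202, 0.1595]
tool_rot: [-179.9, -0.4, 0.4]
force: [0.6, -0.4, -0.1]
grip_width: 0.039
grasp_force: 0.0
```

```bash
python3 -c "
from h import *
to(.5685,.3285,.14,120)
c=cam('scene')
P=cloud(c); f=c['frame'].astype(int)
# knob top rim: dark pixels near knob, plane z=.106
v,u=np.mgrid[:480,:640]; m=(f.max(2)<60)&(u>430)&(u<480)&(v>380)&(v<425)
k,l,s,ce=cv2.connectedComponentsWithStats(m.astype(np.uint8)); i=1+s[1:,4].argmax(); print(s[i],ce[i])
q=plane(c,np.c_[u[l==i],v[l==i]],.106); print(q.mean(0), cv2.minEnclosingCircle((q[:,:2]*1000).astype(np.float32)))
# tower top edges
m=(abs(P[...,2]-.11)<.005)&(P[...,1]>.26); pts=P[m][:,:2]*1000; print(cv2.minAreaRect(pts.astype(np.float32)), np.median(P[m],0))
"
```

```text
t 10.6167 p [0.4774 0.202  0.1595] rpy [-179.91   -0.39    0.38] F [ 0.6 -0.4 -0.1] g 0.039 0.0 q7 -120.3
row [ 0.3061 -0.4194  0.0678] [ 0.002  -0.0018 -0.6645]
[450 396  19  21 261] [458.80076628 406.06130268]
[0.57490929 0.32991049 0.106     ] ((575.0480346679688, 329.6504821777344), 17.850177764892578)
((568.6862182617188, 328.92535400390625), (105.78463745117188, 104.49724578857422), 0.20527124404907227) [0.57275971 0.33194833 0.11020301]
```

>>> servo_tool([
  [[0.02, -0.02, 0, 0, 0, -0.038, 0.45], [0.05, -0.06, 0, 0, 0, -0.077, 0.45], [0.08, -0.1, 0, 0, 0, -0.116, 0.45], [0.11, -0.15, 0, 0, 0, -0.155, 0.45], [0.14, -0.2, 0, 0, 0, -0.194, 0.45], [0.17, -0.24, 0, 0, 0, -0.233, 0.45], [0.2, -0.28, 0, 0, 0, -0.272, 0.45], [0.23, -0.32, 0, 0, 0, -0.311, 0.45], [0.26, -0.36, 0, 0, 0, -0.35, 0.45], [0.28, -0.39, 0, 0, 0, -0.389, 0.45], [0.3, -0.41, 0, 0, 0, -0.428, 0.45], [0.306, -0.42, 0, 0, 0, -0.467, 0.45]],
])

```text
time_s: 11.67
tool_pos: [0.566, 0.328, 0.1533]
tool_rot: [-179.9, 0.0, 84.8]
force: [-0.2, -0.6, -1.1]
grip_width: 0.0394
grasp_force: 0.0
```

>>> servo_tool([
  [[0, 0, 0, 0, 0, -0.038, 0.45], [0, 0, 0, 0, 0, -0.077, 0.45], [0, 0, 0, 0, 0, -0.116, 0.45], [0, 0, 0, 0, 0, -0.155, 0.45], [0, 0, 0, 0, 0, -0.194, 0.45], [0, 0, 0, 0, 0, -0.233, 0.45], [0, 0, 0, 0, 0, -0.272, 0.45], [0, 0, 0, 0, 0, -0.311, 0.45], [0, 0, 0, 0, 0, -0.35, 0.45], [0, 0, 0, 0, 0, -0.389, 0.45], [0, 0, 0, 0, 0, -0.428, 0.45], [0, 0, 0, 0, 0, -0.467, 0.45]],
])

```text
time_s: 12.67
tool_pos: [0.5656, 0.3269, 0.1535]
tool_rot: [-179.9, -0.1, 168.9]
force: [0.9, -0.2, -0.3]
grip_width: 0.0391
grasp_force: 0.0
```

```bash
python3 -c "
from h import *
to(.5687,.3288,.13,172)"
```

```text
t 12.6667 p [0.5656 0.3269 0.1535] rpy [-1.7993e+02 -9.0000e-02  1.6885e+02] F [ 0.9 -0.2 -0.3] g 0.0391 0.0 q7 21.3
row [-0.0092  0.0082  0.0783] [-0.0004 -0.0005 -0.0175]
```

>>> servo_tool([
  [[-0.005, 0.004, 0.02, 0, 0, -0.03, 0.45], [-0.009, 0.008, 0.05, 0, 0, -0.06, 0.45], [-0.009, 0.008, 0.08, 0, 0, -0.09, 0.45], [-0.009, 0.008, 0.1, 0, 0, -0.11, 0.45], [-0.009, 0.008, 0.1, 0, 0, -0.11, 0.45]],
])

```text
time_s: 13.08
tool_pos: [0.5681, 0.3282, 0.1219]
tool_rot: [-179.9, -0.2, -171.6]
force: [0.6, -0.5, -0.5]
grip_width: 0.039
grasp_force: 0.0
```

```bash
python3 -c "
from h import *
to(.5687,.3288,.085,188)"
```

```text
t 13.0833 p [0.5681 0.3282 0.1219] rpy [-179.93   -0.24 -171.6 ] F [ 0.6 -0.5 -0.5] g 0.039 0.0 q7 38.4
row [-0.0028  0.002   0.1231] [-0.0004 -0.0013  0.0022]
```

>>> servo_tool([
  [[-0.002, 0.002, 0.02, 0, 0, 0, 0.45], [-0.003, 0.002, 0.05, 0, 0, 0, 0.45], [-0.003, 0.002, 0.08, 0, 0, 0, 0.45], [-0.003, 0.002, 0.105, 0, 0, 0, 0.45], [-0.003, 0.002, 0.115, 0, 0, 0, 0.45], [-0.003, 0.002, 0.118, 0, 0, 0, 0.45]],
], grip_force=15)

```text
time_s: 13.58
tool_pos: [0.5697, 0.3294, 0.0885]
tool_rot: [-179.9, -0.1, -171.7]
force: [-0.4, -0.5, -0.7]
grip_width: 0.0392
grasp_force: 0.0
```

>>> servo_tool([
  [[0, 0, 0, 0, 0, 0, 0.35], [0, 0, 0, 0, 0, 0, 0.3], [0, 0, 0, 0, 0, 0, 0], [0, 0, 0, 0, 0, 0, 0], [0, 0, 0, 0, 0, 0, 0]],
])

```text
time_s: 14.0
tool_pos: [0.5703, 0.3299, 0.0901]
tool_rot: [180.0, 0.0, -171.7]
force: [0.2, -0.3, 1.5]
grip_width: 0.0271
grasp_force: 15.0
```

```bash
python3 -c "
from h import *
to(.5687,.3288,.085,188)
c=cam('scene'); cv2.imwrite('pics/d.png',cv2.resize(c['frame'][270:450,310:550,::-1],(800,600)))
"
```

```text
t 14.0 p [0.5703 0.3299 0.0901] rpy [ 1.8000e+02  4.0000e-02 -1.7172e+02] F [ 0.2 -0.3  1.5] g 0.0271 15.000136927119456 q7 37.4
row [ 0.0057 -0.003   0.0171] [0.     0.0002 0.0016]
```

View pics/d.png

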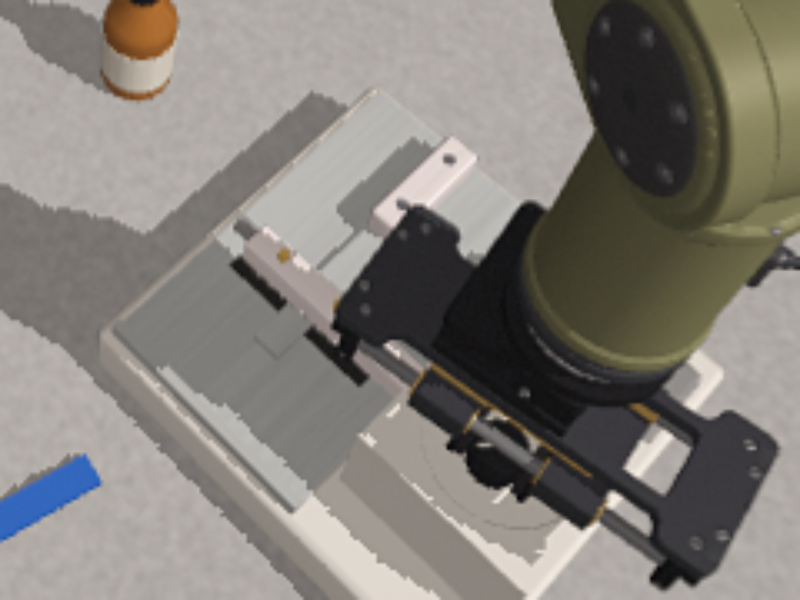

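The fingers hold the knob at (495,455), the blade tip is visible at (280,335), and nothing is touched by the gripper's body. I'll track bar height by depth while turning.

```bash
cat >> h.py <<'E'
def bar(n=3):
    z=[];b=[]
    for _ in range(n):
        c=cam('scene'); P=cloud(c); x,y,zz=P[...,0],P[...,1],P[...,2]
        m=(abs(x-.571)<.006)&(y>.160)&(y<.200)&(zz>.075)&(zz<.115); z.append(zz[m])
        m=(x>.60)&(x<.63)&(y>.15)&(y<.2)&(abs(zz-.045)<.01); b.append(zz[m])
    z=np.concatenate(z);b=np.concatenate(b); zt=np.median(z)
    o=get_obs()
    print('t %.2f bar %.4f (mean %.4f n%d sd %.4f) bed %.4f gap %.2f mm yaw %.1f F %s T %s'%(o['time_s'],zt,z.mean(),len(z),z.std(),np.median(b),(zt-np.median(b))*1e3-39,o['tool_rot'][2],o['force'].round(1),o['wrist_torque'].round(2)))
E
python3 -c "
from h import *
bar()"
```

```text
t 14.20 bar 0.0941 (mean 0.0946 n389 sd 0.0022) bed 0.0457 gap 9.45 mm yaw -171.7 F [-0.7 -1.3  2.6] T [-0.07 -0.05  0.03]
```

>>> servo_tool([
  [[0, 0, 0, 0, 0, 0.02, 0], [0, 0, 0, 0, 0, 0.055, 0], [0, 0, 0, 0, 0, 0.09, 0], [0, 0, 0, 0, 0, 0.125, 0], [0, 0, 0, 0, 0, 0.16, 0], [0, 0, 0, 0, 0, 0.195, 0], [0, 0, 0, 0, 0, 0.23, 0], [0, 0, 0, 0, 0, 0.265, 0], [0, 0, 0, 0, 0, 0.3, 0], [0, 0, 0, 0, 0, 0.32, 0], [0, 0, 0, 0, 0, 0.333, 0], [0, 0, 0, 0, 0, 0.333, 0]],
])

```text
time_s: 15.2
tool_pos: [0.5696, 0.3281, 0.09]
tool_rot: [-179.8, 0.1, 128.2]
force: [-3.5, -5.1, 6.0]
grip_width: 0.0269
grasp_force: 15.0
```

```bash
python3 -c "
from h import *
bar()"
```

```text
t 15.35 bar 0.0921 (mean 0.0925 n380 sd 0.0021) bed 0.0457 gap 7.40 mm yaw 128.3 F [-3.  -4.5  6.3] T [-0.98  0.52 -0.05]
```

>>> servo_tool([
  [[0, 0, -0.004, 0, 0, 0.02, 0], [0, 0, -0.006, 0, 0, 0.05, 0], [0, 0, -0.006, 0, 0, 0.08, 0], [0, 0, -0.006, 0, 0, 0.11, 0], [0, 0, -0.006, 0, 0, 0.14, 0], [0, 0, -0.006, 0, 0, 0.165, 0], [0, 0, -0.006, 0, 0, 0.167, 0], [0, 0, -0.006, 0, 0, 0.167, 0]],
])

```text
time_s: 16.02
tool_pos: [0.5686, 0.3277, 0.0901]
tool_rot: [-179.8, 0.2, 98.4]
force: [-3.1, -4.1, -0.7]
grip_width: 0.027
grasp_force: 15.0
```

```bash
python3 -c "
from h import *
bar(6)"
```

```text
t 16.32 bar 0.0911 (mean 0.0914 n761 sd 0.0023) bed 0.0457 gap 6.39 mm yaw 98.4 F [-4.8 -4.7 -0.2] T [-1.07  0.62 -0.02]
```

>>> servo_tool([
  [[0, 0, 0, 0, 0, 0.02, 0], [0, 0, 0, 0, 0, 0.05, 0], [0, 0, 0, 0, 0, 0.08, 0], [0, 0, 0, 0, 0, 0.11, 0], [0, 0, 0, 0, 0, 0.125, 0], [0, 0, 0, 0, 0, 0.125, 0]],
])

```text
time_s: 16.82
tool_pos: [0.5679, 0.3277, 0.0901]
tool_rot: [-179.8, 0.4, 75.8]
force: [-5.3, -6.1, 0.2]
grip_width: 0.0273
grasp_force: 15.0
```

```bash
python3 -c "
from h import *
bar(6)"
```

```text
t 17.12 bar 0.0904 (mean 0.0908 n771 sd 0.0021) bed 0.0457 gap 5.74 mm yaw 75.9 F [-5.3 -4.7 -0. ] T [-1.17  1.03 -0.03]
```

>>> servo_tool([
  [[0, 0, 0, 0, 0, 0.02, 0], [0, 0, 0, 0, 0, 0.05, 0], [0, 0, 0, 0, 0, 0.08, 0], [0, 0, 0, 0, 0, 0.1, 0], [0, 0, 0, 0, 0, 0.1, 0], [0, 0, 0, 0, 0, 0.1, 0]],
])

```text
time_s: 17.62
tool_pos: [0.5673, 0.328, 0.0901]
tool_rot: [-179.9, 0.4, 57.9]
force: [-6.0, -5.4, 1.2]
grip_width: 0.0278
grasp_force: 15.0
```

```bash
python3 -c "
from h import *
bar(6)"
```

```text
t 17.92 bar 0.0897 (mean 0.0901 n770 sd 0.0022) bed 0.0457 gap 5.04 mm yaw 57.9 F [-6.2 -5.4  1.6] T [-1.13  1.31 -0.04]
```

>>> servo_tool([
  [[0, 0, 0, 0, 0, 0.02, 0], [0, 0, 0, 0, 0, 0.05, 0], [0, 0, 0, 0, 0, 0.08, 0], [0, 0, 0, 0, 0, 0.1, 0], [0, 0, 0, 0, 0, 0.1, 0], [0, 0, 0, 0, 0, 0.1, 0]],
])

```text
time_s: 18.42
tool_pos: [0.5668, 0.3284, 0.0901]
tool_rot: [-180.0, 0.5, 39.9]
force: [-7.1, -4.1, 2.1]
grip_width: 0.0275
grasp_force: 15.0
```

```bash
python3 -c "
from h import *
bar(6); print(get_obs()['qpos'][6])
c=cam('scene');cv2.imwrite('pics/e.png',cv2.resize(c['frame'][320:395,370:470,::-1],(800,600),interpolation=cv2.INTER_CUBIC))"
```

```text
t 18.72 bar 0.0898 (mean 0.0902 n778 sd 0.0022) bed 0.0456 gap 5.24 mm yaw 39.9 F [-6.7 -5.1  2. ] T [-1.04  1.52 -0.07]
-97.9419551403789
```

View pics/e.png

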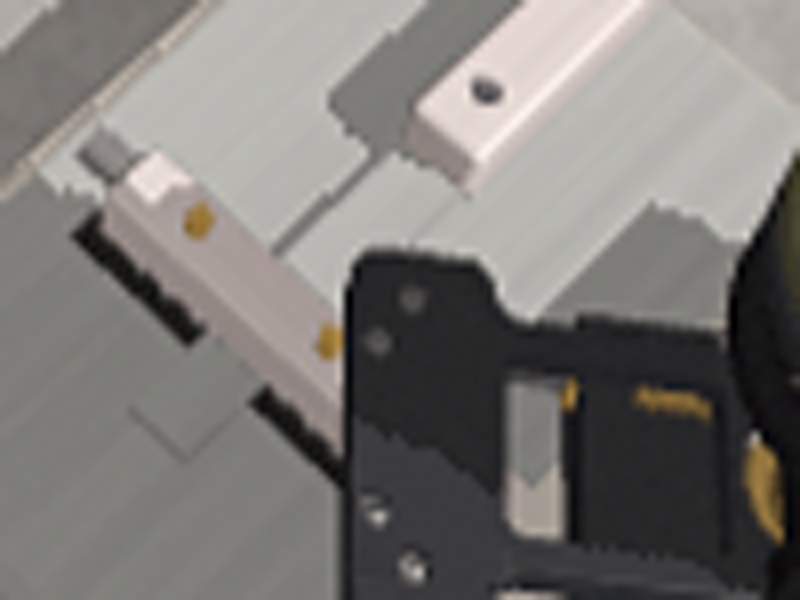

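The bar has stopped sinking, so the tubes are on the blade (tip at (160,440) in the crop, blade straight). A few more degrees, then release.

>>> servo_tool([
  [[0, 0, 0, 0, 0, 0.02, 0], [0, 0, 0, 0, 0, 0.04, 0], [0, 0, 0, 0, 0, 0.045, 0], [0, 0, 0, 0, 0, 0.045, 0], [0, 0, 0, 0, 0, 0.045, 0.2], [0, 0, 0, 0, 0, 0.045, 0.4], [0, 0, 0, 0, 0, 0.045, 0.42], [0, 0, 0, 0, 0, 0.045, 0.42], [0, 0, -0.03, 0, 0, 0.045, 0.42], [0, 0, -0.08, 0, 0, 0.045, 0.42], [0, 0, -0.15, 0, 0, 0.045, 0.42], [0, 0, -0.2, 0, 0, 0.045, 0.42]],
])

```text
time_s: 19.77
tool_pos: [0.5709, 0.3306, 0.1547]
tool_rot: [-180.0, -0.2, 31.7]
force: [0.5, 0.1, 1.7]
grip_width: 0.0364
grasp_force: 0.0
```

```bash
python3 -c "
from h import *
bar(6); to(.4745,.2005,.14,0.4)"
```

```text
t 20.07 bar 0.0896 (mean 0.0900 n792 sd 0.0022) bed 0.0457 gap 4.97 mm yaw 31.7 F [-0.  -0.7  0.7] T [ 0.03 -0.02 -0.01]
t 20.0667 p [0.5698 0.3295 0.1509] rpy [1.7999e+02 5.0000e-02 3.1690e+01] F [-0.  -0.7  0.7] g 0.0367 0.0 q7 -104.0
row [-0.4961  0.1989  0.0369] [0.0002 0.0003 0.1738]
```

>>> servo_tool([
  [[-0.03, 0.01, -0.02, 0, 0, 0.015, 0.5], [-0.08, 0.03, -0.02, 0, 0, 0.035, 0.5], [-0.15, 0.06, -0.02, 0, 0, 0.06, 0.5], [-0.22, 0.09, -0.02, 0, 0, 0.085, 0.5], [-0.29, 0.12, -0.02, 0, 0, 0.11, 0.5], [-0.36, 0.145, -0.02, 0, 0, 0.135, 0.5], [-0.42, 0.17, 0, 0, 0, 0.155, 0.5], [-0.47, 0.19, 0.02, 0, 0, 0.17, 0.5], [-0.495, 0.198, 0.04, 0, 0, 0.174, 0.5], [-0.495, 0.198, 0.06, 0, 0, 0.174, 0.5], [-0.495, 0.198, 0.06, 0, 0, 0.174, 0.5]],
])

```text
time_s: 20.98
tool_pos: [0.4742, 0.201, 0.1319]
tool_rot: [180.0, 0.1, 0.4]
force: [-0.3, -0.3, -0.1]
grip_width: 0.0436
grasp_force: 0.0
```

```bash
python3 -c "
from h import *
to(.4745,.2005,.0485,0.4)
c=cam('scene');cv2.imwrite('pics/f.png',cv2.resize(c['frame'][270:450,310:550,::-1],(800,600)))"
```

```text
t 20.9833 p [0.4742 0.201  0.1319] rpy [1.7997e+02 1.1000e-01 4.1000e-01] F [-0.3 -0.3 -0.1] g 0.0436 0.0 q7 -120.6
row [0.0016 0.0017 0.2781] [0.0002 0.0006 0.0001]
```

View pics/f.png

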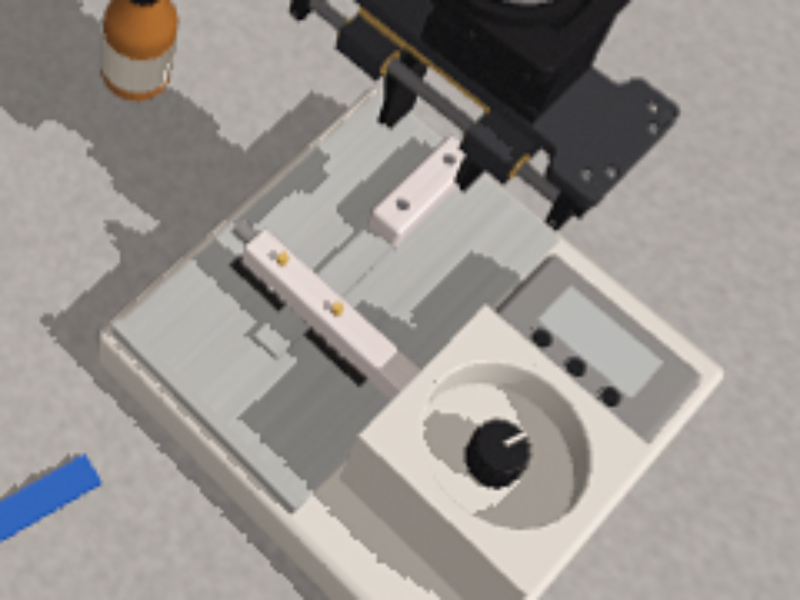

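The pointer has turned from left to upper right at (515,437), about 157° clockwise; the gauge lies straight, tip at (265,340). I'll regrip the handle.

>>> servo_tool([
  [[0.002, 0.001, 0.03, 0, 0, 0, 0.5], [0.002, 0.001, 0.09, 0, 0, 0, 0.5], [0.002, 0.001, 0.15, 0, 0, 0, 0.5], [0.002, 0.001, 0.21, 0, 0, 0, 0.5], [0.002, 0.001, 0.25, 0, 0, 0, 0.5], [0.002, 0.001, 0.268, 0, 0, 0, 0.5], [0.002, 0.001, 0.27, 0, 0, 0, 0.5], [0.002, 0.001, 0.27, 0, 0, 0, 0.5]],
], grip_force=25)

```text
time_s: 21.7
tool_pos: [0.4758, 0.2015, 0.0525]
tool_rot: [-180.0, 0.0, 0.4]
force: [0.1, 0.2, 1.0]
grip_width: 0.0434
grasp_force: 0.0
```

>>> servo_tool([
  [[0, 0, 0, 0, 0, 0, 0], [0, 0, 0, 0, 0, 0, 0], [0, 0, 0, 0, 0, 0, 0], [0, 0, 0, 0, 0, 0, 0], [0, 0, 0, 0, 0, 0, 0], [0, 0, 0, 0, 0, 0, 0], [0, 0, 0, 0, 0, 0, 0]],
])

```text
time_s: 22.28
tool_pos: [0.4759, 0.201, 0.053]
tool_rot: [180.0, -0.1, 0.4]
force: [-0.4, -1.1, 4.1]
grip_width: 0.022
grasp_force: 25.0
```

>>> servo_tool([
  [[-0.002, 0, -0.002, 0, 0, 0, 0], [-0.007, 0, -0.003, 0, 0, 0, 0], [-0.014, 0, -0.003, 0, 0, 0, 0], [-0.022, 0, -0.003, 0, 0, 0, 0], [-0.03, 0, -0.003, 0, 0, 0, 0], [-0.038, 0, -0.003, 0, 0, 0, 0], [-0.046, 0, -0.003, 0, 0, 0, 0]],
])

```text
time_s: 22.87
tool_pos: [0.4614, 0.2008, 0.0533]
tool_rot: [180.0, -0.0, 0.4]
force: [2.7, -0.5, -3.0]
grip_width: 0.0217
grasp_force: 25.0
```

>>> servo_tool([
  [[-0.006, 0, 0, 0, 0, 0, 0], [-0.012, 0, 0, 0, 0, 0, 0], [-0.018, 0, 0, 0, 0, 0, 0], [-0.024, 0, 0, 0, 0, 0, 0]],
])

```text
time_s: 23.2
tool_pos: [0.4543, 0.2008, 0.0533]
tool_rot: [180.0, -0.0, 0.4]
force: [2.6, -1.3, -1.7]
grip_width: 0.0215
grasp_force: 25.0
```

>>> servo_tool([
  [[-0.006, 0, 0, 0, 0, 0, 0], [-0.012, 0, 0, 0, 0, 0, 0], [-0.018, 0, 0, 0, 0, 0, 0], [-0.024, 0, 0, 0, 0, 0, 0]],
])

```text
time_s: 23.53
tool_pos: [0.4471, 0.2008, 0.0533]
tool_rot: [180.0, 0.0, 0.4]
force: [2.7, 0.4, -1.3]
grip_width: 0.0217
grasp_force: 25.0
```

>>> servo_tool([
  [[-0.006, 0, 0, 0, 0, 0, 0], [-0.012, 0, 0, 0, 0, 0, 0], [-0.018, 0, 0, 0, 0, 0, 0], [-0.026, 0, 0, 0, 0, 0, 0], [-0.036, 0, 0, 0, 0, 0, 0], [-0.046, 0, 0, 0, 0, 0, 0], [-0.056, 0, 0, 0, 0, 0, 0], [-0.066, 0, 0, 0, 0, 0, 0], [-0.078, 0, 0, 0, 0, 0, 0], [-0.09, 0, 0, 0, 0, 0, 0], [-0.098, 0, 0, 0, 0, 0, 0], [-0.1, 0, 0, 0, 0, 0, 0]],
])

```text
time_s: 24.53
tool_pos: [0.4167, 0.2006, 0.0533]
tool_rot: [180.0, 0.0, 0.4]
force: [-0.2, 0.6, -1.2]
grip_width: 0.022
grasp_force: 25.0
```

```bash
python3 -c "
from h import *
bar(4)
to(.45,-.16,.16,-9)
c=cam('scene')
P=cloud(c).reshape(-1,3); P=P[(P[:,0]>.47)&(P[:,0]<.565)&(abs(P[:,1]-.2)<.016)&(P[:,2]>.049)&(P[:,2]<.062)]
print(len(P),P[:,0].max(),np.median(P[P[:,0]<.5],0),np.median(P[P[:,0]>.52],0))"
```

```text
t 24.73 bar 0.0890 (mean 0.0892 n515 sd 0.0021) bed 0.0456 gap 4.40 mm yaw 0.4 F [ 0.9  0.3 -0.9] T [0.01 0.03 0.02]
t 24.7333 p [0.4175 0.2006 0.0534] rpy [-1.8e+02 -1.0e-02  3.6e-01] F [ 0.9  0.3 -0.9] g 0.0218 24.991641640663147 q7 -123.8
row [ 0.1009  1.2027 -0.3554] [-0.     -0.0001  0.052 ]
312 0.5400198111650714 [0.48550362 0.20039878 0.05186179] [0.53056104 0.20040629 0.05199117]
```

>>> servo_tool([
  [[0, 0, -0.03, 0, 0, 0, 0], [0, 0, -0.08, 0, 0, 0, 0], [0, 0, -0.15, 0, 0, 0, 0], [0, 0, -0.23, 0, 0, 0, 0], [0, 0, -0.3, 0, 0, 0, 0], [0.01, 0.03, -0.34, 0, 0, 0, 0], [0.02, 0.09, -0.36, 0, 0, 0.004, 0], [0.035, 0.18, -0.36, 0, 0, 0.008, 0], [0.05, 0.28, -0.36, 0, 0, 0.013, 0], [0.07, 0.38, -0.36, 0, 0, 0.018, 0], [0.09, 0.48, -0.36, 0, 0, 0.023, 0], [0.11, 0.58, -0.36, 0, 0, 0.028, 0]],
])

```text
time_s: 25.78
tool_pos: [0.4517, 0.0255, 0.1622]
tool_rot: [180.0, -0.1, -4.7]
force: [-0.4, 1.0, -1.6]
grip_width: 0.0217
grasp_force: 25.0
```

>>> servo_tool([
  [[0.02, 0.08, 0, 0, 0, 0.005, 0], [0.04, 0.18, 0, 0, 0, 0.01, 0], [0.06, 0.28, 0, 0, 0, 0.015, 0], [0.08, 0.38, 0, 0, 0, 0.02, 0], [0.1, 0.47, 0, 0, 0, 0.024, 0], [0.11, 0.54, 0, 0, 0, 0.028, 0], [0.12, 0.58, 0, 0, 0, 0.028, 0], [0.12, 0.6, 0, 0, 0, 0.028, 0], [0.12, 0.6, 0, 0, 0, 0.028, 0]],
])

```text
time_s: 26.53
tool_pos: [0.4726, -0.1562, 0.1615]
tool_rot: [-180.0, 0.0, -9.8]
force: [0.3, 0.4, -1.7]
grip_width: 0.0218
grasp_force: 25.0
```

```bash
python3 -c "
from h import *
to(.4925,-.170,.04,-9.7)"
```

```text
t 26.5333 p [ 0.4726 -0.1562  0.1615] rpy [-179.99    0.     -9.78] F [ 0.3  0.4 -1.7] g 0.0218 24.99152362346649 q7 -85.4
row [0.0734 0.0342 0.405 ] [-0.0001  0.     -0.0004]
```

>>> servo_tool([
  [[0.03, 0.015, 0.03, 0, 0, 0, 0], [0.06, 0.03, 0.09, 0, 0, 0, 0], [0.07, 0.034, 0.17, 0, 0, 0, 0], [0.07, 0.034, 0.26, 0, 0, 0, 0], [0.07, 0.034, 0.34, 0, 0, 0, 0], [0.07, 0.034, 0.39, 0, 0, 0, 0], [0.07, 0.034, 0.42, 0, 0, 0, 0], [0.07, 0.034, 0.44, 0, 0, 0, 0], [0.07, 0.034, 0.45, 0, 0, 0, 0], [0.07, 0.034, 0.455, 0, 0, 0, 0], [0.07, 0.034, 0.455, 0, 0, 0, 0]],
])

```text
time_s: 27.45
tool_pos: [0.4923, -0.169, 0.0256]
tool_rot: [180.0, -0.1, -9.7]
force: [-0.1, -0.4, -0.6]
grip_width: 0.0219
grasp_force: 25.0
```

```bash
python3 -c "
from h import *
to(.4925,-.170,.0115,-9.7)"
```

```text
t 27.45 p [ 0.4923 -0.169   0.0256] rpy [ 1.7999e+02 -8.0000e-02 -9.6900e+00] F [-0.1 -0.4 -0.6] g 0.0219 24.99160945415497 q7 -88.4
row [0.0012 0.003  0.0469] [ 0.0001 -0.0004  0.    ]
```

>>> servo_tool([
  [[0, 0.003, 0.01, 0, 0, 0, 0], [0, 0.003, 0.02, 0, 0, 0, 0], [0, 0.003, 0.03, 0, 0, 0, 0], [0, 0.003, 0.036, 0, 0, 0, 0], [0, 0.003, 0.04, 0, 0, 0, 0], [0, 0.003, 0.042, 0, 0, 0, 0]],
])

```text
time_s: 27.95
tool_pos: [0.4913, -0.17, 0.012]
tool_rot: [-180.0, 0.0, -9.7]
force: [-0.3, 0.9, -2.0]
grip_width: 0.0217
grasp_force: 25.0
```

>>> servo_tool([
  [[0, 0, 0.002, 0, 0, 0, 0], [0, 0, 0.003, 0, 0, 0, 0], [0, 0, 0.003, 0, 0, 0, 0]],
])

```text
time_s: 28.2
tool_pos: [0.4914, -0.17, 0.0113]
tool_rot: [180.0, 0.0, -9.7]
force: [0.5, -0.3, -0.8]
grip_width: 0.0215
grasp_force: 25.0
```

>>> servo_tool([
  [[0, 0, 0.002, 0, 0, 0, 0], [0, 0, 0.003, 0, 0, 0, 0], [0, 0, 0.003, 0, 0, 0, 0]],
])

```text
time_s: 28.45
tool_pos: [0.4916, -0.1701, 0.011]
tool_rot: [180.0, -0.0, -9.7]
force: [-1.8, 0.8, 3.3]
grip_width: 0.022
grasp_force: 25.0
```

On the floor. Release, rise, check.

>>> servo_tool([
  [[0, 0, -0.002, 0, 0, 0, 0.2], [0, 0, -0.002, 0, 0, 0, 0.45], [0, 0, -0.002, 0, 0, 0, 0.5], [0, 0, -0.002, 0, 0, 0, 0.5], [0, 0, -0.01, 0, 0, 0, 0.5], [0, 0, -0.05, 0, 0, 0, 0.5], [0, 0, -0.12, 0, 0, 0, 0.5], [0, 0, -0.22, 0, 0, 0, 0.5], [0, 0, -0.32, 0, 0, 0, 0.5], [0, 0, -0.42, 0, 0, 0, 0.5], [0, 0, -0.5, 0, 0, 0, 0.5], [0, 0, -0.5, 0, 0, 0, 0.5]],
])

```text
time_s: 29.45
tool_pos: [0.4951, -0.171, 0.1673]
tool_rot: [179.9, -0.6, -9.7]
force: [0.9, 1.1, 1.4]
grip_width: 0.0435
grasp_force: 0.0
```

```bash
python3 -c "
from h import *
bar(4)
c=cam('scene');cv2.imwrite('pics/g.png',cv2.resize(c['frame'][150:450,180:580,::-1],(800,600)))"
```

```text
t 29.65 bar 0.0888 (mean 0.0891 n514 sd 0.0021) bed 0.0457 gap 4.12 mm yaw -9.7 F [-0.9  0.2  0.5] T [0.03 0.04 0.03]
```

View pics/g.png

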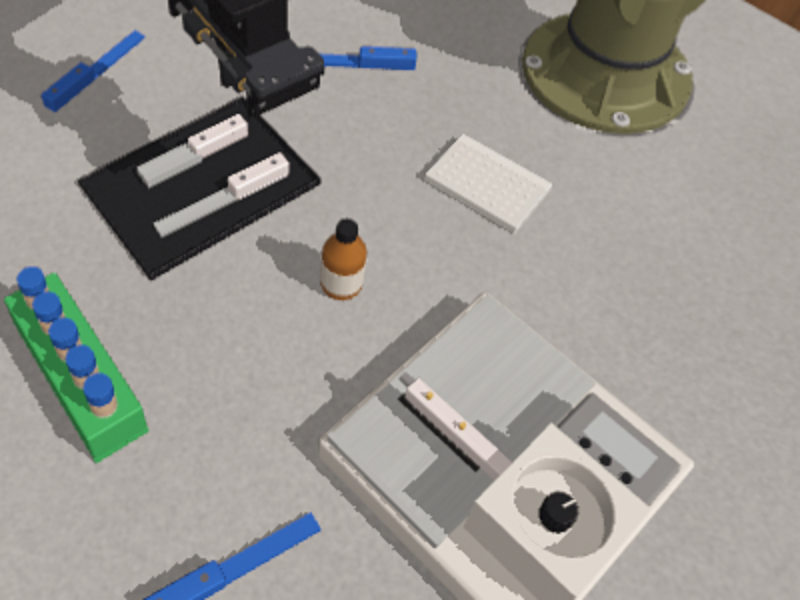

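The thin gauge lies flat inside the tray at (222,193), the knob pointer is unchanged at (570,504), and the bottle and rack stand in place.

```bash
python3 -c "
from h import *
print(env.sign_off())"
```

```text
the job is handed in; nothing more can be done
None
```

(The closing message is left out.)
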